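# Close a four-clip porcelain carrying case in opposite-corner order

## Task

Put the blue lid squarely on the carrying case, fully down on its rim, while all four brass clips stand open. Then press the stiff clips down fully shut over the lid in opposite-corner order: one clip, the one diagonally across from it, then the remaining two. Do not touch the lamp over the case, and leave the vase and the cream jug undisturbed.

Things in the scene. Friction and masses are not known exactly. Their poses are not given: they have to be found in the camera images.
- case: Grey open case fixed to the table, 240 (x) x 150 (y) x 65 mm high, walls 5 mm. Origin: centre of its underside on the table; x points to its far end (away from the robot), y to its left. Four brass clips on the long sides: hinge lines parallel to case x, at case x = -90 (near) or +90 (far), y = +84 (left) or -84 (right), z = 74.5 mm. Saucers inside lie below the lid.
- lid: Loose flat lid, about 0.25 kg, starts on the table. Origin: centre of its underside. Plug 222 x 132 mm, z 0 to 6 mm (case mouth 230 x 140: 4 mm play all round); blue plate 236 x 146, z 6 to 12; black bar handle 60 long (x), 16 wide (y), z 12 to 40, in the middle. Either way round fits. Seated: plate on the rim, origin 59 mm above the case's, plate top at 71 mm.
- lamp: Fixed bar lamp over the far clips. Origin: on the table below the bar's centre, 102.5 mm along case x from the case's centre, same yaw. White bar 220 long (y), 25 wide (x), z = 205 to 221 mm; at x = 137.5 a column 16 thick, 228 high, base radius 50; arm 16 wide joins them. It blocks a tool pointing straight down on a far clip: lean the tool back towards the near end 30 to 45 degrees.
- vase: Small rose-painted vase, loose, 120 mm high, widest radius 38 mm, origin under its centre, standing on the turntable (top 30 mm above the table). Bystander.
- turntable: Fixed brass turntable, radius 70 mm, 30 mm high, origin under its centre, on the other side of the case from the lid. Bystander.
- jug: On the same side as the turntable, beyond it. Pewter cream jug, loose, 85 mm high, radius 36 mm with a handle at +y reaching 59 mm, origin under its centre. Bystander.
- clip_near_left (a joint): Angle (rad) of the brass clip at the near left corner: flap 30 wide (case x), 5 thick, 36 mm from hinge to end. 0 = shut: level, pointing inward over the lid (case -y), top at z = 77 mm (1 mm over the lid). pi/2 = upright, more = leaning outward (stop 2.1). Starts 1.45 to 1.95. Stiff friction hinge: stays wherever it is left, moves under about 4 N at its tip (6 N half way), so it must be pushed inward and down all the way to its stop.
- clip_near_left_tip (a point): Free end of the near left clip: middle of the flap's end edge, 36 mm from the hinge line. Origin only; ignore its orientation.
- clip_near_right (a joint): Angle (rad) of the brass clip at the near right corner: flap 30 wide (case x), 5 thick, 36 mm from hinge to end. 0 = shut: level, pointing inward over the lid (case +y), top at z = 77 mm (1 mm over the lid). pi/2 = upright, more = leaning outward (stop 2.1). Starts 1.45 to 1.95. Stiff friction hinge: stays wherever it is left, moves under about 4 N at its tip (6 N half way), so it must be pushed inward and down all the way to its stop.
- clip_near_right_tip (a point): Free end of the near right clip: middle of the flap's end edge, 36 mm from the hinge line. Origin only; ignore its orientation.
- clip_far_left (a joint): Angle (rad) of the brass clip at the far left corner: flap 30 wide (case x), 5 thick, 36 mm from hinge to end. 0 = shut: level, pointing inward over the lid (case -y), top at z = 77 mm (1 mm over the lid). pi/2 = upright, more = leaning outward (stop 2.1). Starts 1.45 to 1.95. Stiff friction hinge: stays wherever it is left, moves under about 4 N at its tip (6 N half way), so it must be pushed inward and down all the way to its stop.
- clip_far_left_tip (a point): Free end of the far left clip: middle of the flap's end edge, 36 mm from the hinge line. Origin only; ignore its orientation.
- clip_far_right (a joint): Angle (rad) of the brass clip at the far right corner: flap 30 wide (case x), 5 thick, 36 mm from hinge to end. 0 = shut: level, pointing inward over the lid (case +y), top at z = 77 mm (1 mm over the lid). pi/2 = upright, more = leaning outward (stop 2.1). Starts 1.45 to 1.95. Stiff friction hinge: stays wherever it is left, moves under about 4 N at its tip (6 N half way), so it must be pushed inward and down all the way to its stop.
- clip_far_right_tip (a point): Free end of the far right clip: middle of the flap's end edge, 36 mm from the hinge line. Origin only; ignore its orientation.

How it is judged:
By the outcome, as a careful person would: the job done as asked, in the order asked, and still so for the second after the job is handed in, with the robot touching nothing.
It also fails if it takes over 72 s, if anything falls off the work surface, if the arm or the gripper's body presses on something with over 40 N, if the wrist force passes 120 N, or if a joint passes its speed limit or range.

## Robot

A 6-joint arm with a two-finger parallel gripper is mounted at the origin on the work surface. World frame = base frame: x ahead of the robot, y to its left, z up, the work surface at z = 0. Lengths are in mm, angles in rad, forces in N, time in s.
With the tool pointing down it reaches from about 325 to 875 mm from the base axis. Payload 4.4 kg.
Tool frame: the origin (TCP) lies at the very end of the fingers, on their centre line; the grasp point (between the pads) lies 19 mm behind it (grasp_offset is the distance from the TCP to the grasp point, in mm); z points along the fingers, y is the line along which they close (so a half turn about z gives the same grasp; the last joint's range is limited). The gripper opens to 85 mm and grips with 20 to 120 N. Pads are 22 mm wide; open, the fingers measure 114 mm over their backs; the gripper's body (76 mm by 85 mm) begins 54 mm behind the grasp point. The pads swing forward as they close: fully open they stand 13 mm farther back than shut.
Start: joints at [1.008, 0.207, 1.542, -0, 1.393, -0.15], TCP at [230.159, 526.929, 231.282] pointing down, gripper open.
Joint ranges: [-2.73, 2.73], [-0.86, 2.22], [0.23, 2.46], [-1.11, 4.25], [0.08, 2.63], [-2.82, 2.82]. Speed limits (rad/s): [2.79, 2.79, 3.14, 3.14, 3.14, 3.14].

## Interface

Orientations are given as a unit quaternion [x, y, z, w].
In Python, from bench import * gives the robot as it stands.
- The arm moves only by the tool arm_command, never from a script. Its argument "series" is a list of rows, each a list of 2 entries, a list of its own where there are three numbers: the shift along the world's x, y, z in m, then the turn about the world's z in rad. A call has 1 to 8 rows; each row shifts and turns the commanded pose from where the row before left it; what a row does not reach is not made up. A row lasts 1/8 s, in which the tool goes at most 62.5 mm and 10.7 degrees, less where a joint would pass 70% of its speed; a pose out of reach is approached as far as the arm can. A call is refused whole if a number of a shift passes 0.0625 or a number of a turn 0.188, either way. A call with a gripper value outside its range is refused whole. "gripper" is the closure in counts, from 0 (fully open) to 255 (shut), set as the call begins (left out, the last holds). The fingers move at their own pace and stop on an object; the grip force is fixed at half the most. Time passes only in rows, so rows that do not move let the fingers close. It gives the time, the measured TCP pose, the force, the opening and the grip force at its end, in the units of the state.
- get_obs(): the state, without advancing time (a new reading comes with each control period).
- camera(name): name is "side" or "top"; returns (picture, depth): 400x640x3 uint8, red, green, blue; 400x640 float32, mm along the optical axis (not along the pixel's ray), 0 where there is no reading.
- calibration(name): a dict with "intrinsics" (3x3 intrinsics, pixels), "dist_coeffs" ([k1, k2, p1, p2, k3] as OpenCV has them; the pictures are not rectified), "rvec" (rotation vector, rad) and "tvec" (3), from world to camera coordinates, as OpenCV has them. Camera axes: x right, y down, z forward; pixel columns grow to the right and rows downward; lengths in mm; the calibration is good to about 2 mm. A picture is of the moment at which its call begins. calibration takes no time and is no camera call.
- finish_job(): hands the job in; it is judged then, once.
The state is a dict: "time_s": time; "joints": joint angles; "qvel": joint speeds; "joint_torque": joint torques, N m; "eef_pos": TCP position; "tcp_rot": TCP orientation; "force": force on the tool from outside, world axes, zero at the start; "wrist_torque": the same for the moment, N m; "width": finger opening in mm; "grasp_force": force on a finger pad.
Only numpy, scipy, OpenCV 4.12 (cv2) and the standard library are available. Lean on these libraries where they do the work, as an engineer would, in place of code of your own. Each camera call takes 0.05 s, during which the arm holds its last target. There are 200 camera calls.

## Working session

There is one attempt and no reset: what is moved stays moved. The work goes in short steps, Python scripts to look and compute and a tool call to move; the robot and the scene stay as the last step left them, time stands still between calls to the robot, and variables do not carry over. Pictures are saved under pics/ and viewed, at most 11 in all, crops included, and the job is handed in when it is done.

Besides the shell and the picture viewer there is one more tool, called as a command line: name --argument value ..., lists and objects as JSON in quotes. arm_command: Moves the arm, as the interface text tells. Its arguments: {"type":"object","properties":{"series":{"type":"array"},"gripper":{"type":"number"}},"required":["series"]}

```bash
ls; mkdir -p pics; python3 - <<'E'
from bench import *
import cv2,numpy as np
for n in("top","side"):
    p,d=camera(n);cv2.imwrite(f"pics/{n}0.png",p[:,:,::-1]);np.savez(f"{n}0.npz",p=p,d=d)
    c=calibration(n);print(n,c)
print(get_obs())
E
```

```text
pics
top {'intrinsics': array([[473.31683276,   0.        , 322.59409311],
       [  0.        , 473.31683276, 199.05001199],
       [  0.        ,   0.        ,   1.        ]]), 'dist_coeffs': array([-0.00388459,  0.        ,  0.        ,  0.        ,  0.        ]), 'rvec': array([ 2.08828526, -2.14025625,  0.19027483]), 'tvec': array([  30.30239426,  562.54518696, 1207.91599271])}
side {'intrinsics': array([[366.63035549,   0.        , 313.73706964],
       [  0.        , 366.63035549, 201.6999722 ],
       [  0.        ,   0.        ,   1.        ]]), 'dist_coeffs': array([0.01246975, 0.        , 0.        , 0.        , 0.        ]), 'rvec': array([ 0.18141321, -2.69106519,  1.51558098]), 'tvec': array([543.65020437, 111.3399293 , 732.3031883 ])}
{'time_s': 0.1, 'joints': array([ 1.00851780e+00,  2.07383882e-01,  1.54282095e+00,  1.13043849e-05,
        1.39348461e+00, -1.50484294e-01]), 'qvel': array([-5.23713057e-05, -1.11805800e-03, -3.94229487e-03,  1.34051894e-03,
        6.56890807e-04,  1.80563124e-04]), 'joint_torque': array([-7.79263792e-04, -3.84097266e+01, -2.92548019e+01, -1.62646015e-04,
        4.89403610e-03,  1.30634908e-05]), 'eef_pos': array([229.7770902 , 526.34901686, 230.2093109 ]), 'tcp_rot': array([ 2.04446280e-01,  9.78877224e-01, -9.80579789e-04, -3.70982964e-04]), 'force': array([ 0.29408152,  0.19429889, -0.61525416]), 'wrist_torque': array([-0.01985876, -0.01776548,  0.0088061 ]), 'grasp_force': 0.0, 'width': 85.26487210633766}
```

View pics/top0.png

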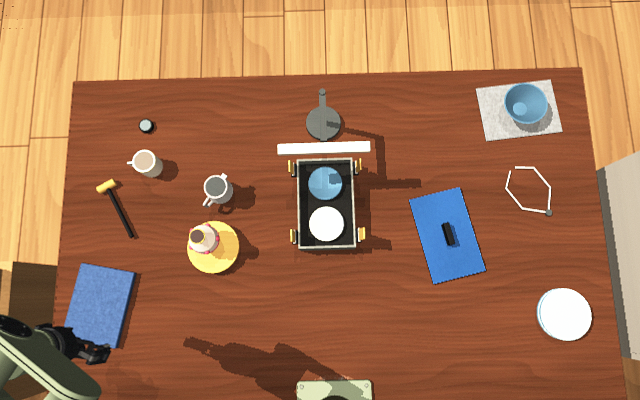

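View pics/side0.png

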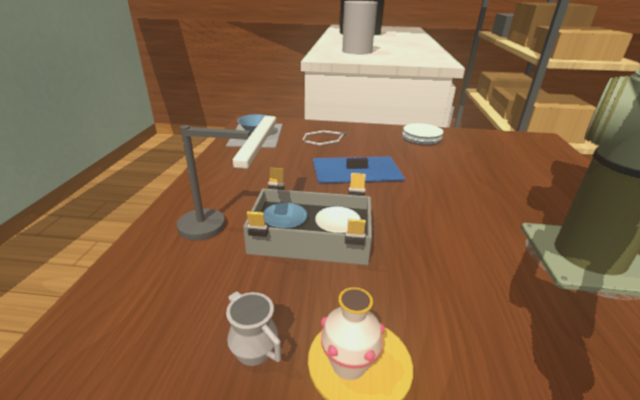

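The top view shows the case at about (326,203), the lid at about (447,235) with its handle at (447,233), and the lamp bar at y≈147. The turntable, vase and jug are to the left of the case. The tool can't tilt, so I plan to press the far clips with one spread finger of the open gripper, held along case x. That keeps the gripper body short of the lamp.

```bash
cat > h.py <<'E'
import cv2,numpy as np
from bench import *
def plane(n,uv,z):
    c=calibration(n);R=cv2.Rodrigues(c["rvec"])[0];t=c["tvec"]
    u=cv2.undistortPoints(np.array(uv,float).reshape(-1,1,2),c["intrinsics"],c["dist_coeffs"]).reshape(-1,2)
    d=np.c_[u,np.ones(len(u))]@R;o=-R.T@t
    return o+d*((z-o[2])/d[:,2])[:,None]
def project(n,P):
    c=calibration(n);return cv2.projectPoints(np.array(P,float).reshape(-1,1,3),c["rvec"],c["tvec"],c["intrinsics"],c["dist_coeffs"])[0].reshape(-1,2)
def cloud(n,d):
    c=calibration(n);v,u=np.mgrid[:400,:640]
    k=cv2.undistortPoints(np.c_[u.ravel(),v.ravel()].astype(float).reshape(-1,1,2),c["intrinsics"],c["dist_coeffs"]).reshape(-1,2)
    R=cv2.Rodrigues(c["rvec"])[0]
    return ((np.c_[k,np.ones(len(k))]*d.reshape(-1,1)-c["tvec"])@R).reshape(400,640,3)
def rect(P):
    (c,s,a)=cv2.minAreaRect(P[:,:2].astype(np.float32))
    if s[0]<s[1]: a+=90; s=s[::-1]
    return np.round(c,1),np.round(s,1),round((a+90)%180-90,2)  # long side angle, deg
def yaw():
    from scipy.spatial.transform import Rotation as Ro
    y=Ro.from_quat(get_obs()["tcp_rot"]).as_matrix()[:,1];return np.degrees(np.arctan2(y[1],y[0]))
E
python3 - <<'E'
from h import *
f=np.load("top0.npz");p,d=f["p"],f["d"];C=cloud("top",d)
hsv=cv2.cvtColor(p,cv2.COLOR_RGB2HSV)
def cont(m):
    cs,_=cv2.findContours(m.astype(np.uint8),cv2.RETR_EXTERNAL,cv2.CHAIN_APPROX_NONE);return max(cs,key=cv2.contourArea).reshape(-1,2)
win=np.zeros((400,640),bool);win[170:300,400:500]=1
m=(hsv[...,0]>95)&(hsv[...,0]<125)&(hsv[...,1]>120)&win
c=cont(m);print("lid",rect(plane("top",c,12)))
hm=win&(C[...,2]>25);print("handle",hm.sum(),rect(plane("top",cont(hm),40)))
print("lid z",np.median(C[...,2][m]))
w=np.zeros_like(win);w[150:260,280:380]=1
z=C[...,2]
r=w&(z>57)&(z<70);r[:157]=0
# rim from depth
c=cont(r);print("case",rect(plane("top",c,65)),np.median(z[r]))
br=w&(hsv[...,0]>15)&(hsv[...,0]<32)&(hsv[...,1]>110)&(z>68)
n,l,s,ce=cv2.connectedComponentsWithStats(br.astype(np.uint8))
for i in range(1,n):
    if s[i,4]>5:print("clip",s[i],C[l==i].mean(0).round(),C[l==i][:,2].max().round())
lw=w.copy();lw[:]=0;lw[130:165,265:385]=1
lm=lw&(z>195);print("lamp",rect(plane("top",cont(lm),221)),z[lm].max())
jw=np.zeros_like(win);jw[165:285,180:260]=1
for nm,a,b in(("jug",75,95),("vase",130,160)):
    q=C[jw&(z>a)&(z<b)];print(nm,q.mean(0).round(),q.min(0).round(),q.max(0).round())
print("yaw",yaw())
# clips from side
E
python3 - <<'E'
import cv2
a=cv2.imread('pics/top0.png');cv2.imwrite('pics/crop1.png',cv2.resize(a[135:255,270:385],None,fx=5,fy=5,interpolation=cv2.INTER_NEAREST)[:600,:800])
E
```

```text
lid (array([ 465.1, -316.1]), array([235.1, 145.5]), 12.77)
handle 215 (array([ 463.8, -313.7]), array([60. , 19.7]), 12.47)
lid z 11.742555511806573
case (array([551.8,   8. ]), array([240.8, 176.6]), 0.28) 64.71217162154902
clip [356 159   5  13  54] [635. -76. 121.] 1293.0
clip [288 161   6  13  50] [640.  97.  98.] 114.0
clip [359 228   6  12  59] [463. -80.  98.] 111.0
clip [290 230   5  12  41] [460.  95.  99.] 114.0
lamp (array([668.3,  10.1]), array([219.1,  59.4]), -89.67) 1293.4926471042972
jug [574. 298.  86.] [421. 267.  75.] [631. 350.  95.]
vase [460. 324. 151.] [441. 305. 144.] [479. 345. 157.]
yaw 66.4058327393089
```

View pics/crop1.png

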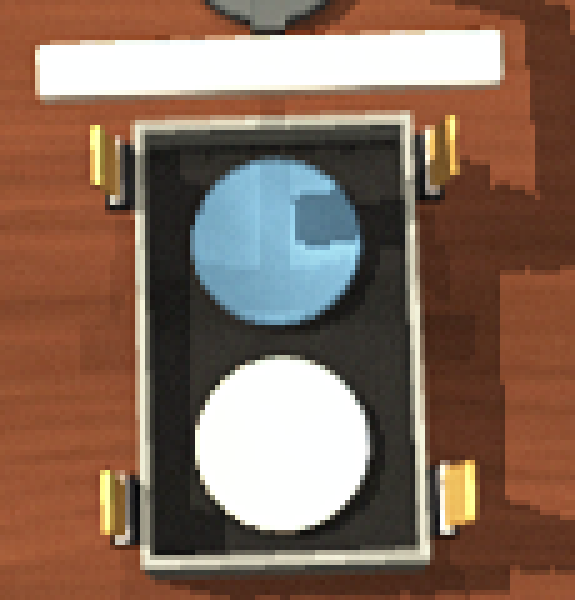

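The rim corners in the crop, converted back to full-image pixels, are about (297,159), (352,158), (298,249) and (356,247). The far-left, near-left and far-right clips are near upright and near-right leans outward. Next I'll refine the case pose with line fits on the rim.

```bash
python3 - <<'E'
from h import *
f=np.load("top0.npz");p,d=f["p"],f["d"];C=cloud("top",d);z=C[...,2]
w=np.zeros((400,640),bool);w[155:256,285:370]=1
r=w&(z>58)&(z<69)
P=C[r];x,y=P[:,0],P[:,1]
def edges(vals,grp,fn):
    k=np.round(grp/4);u=np.unique(k);return np.array([[4*i,fn(vals[k==i])] for i in u])
mid=(x>490)&(x<615)
for nm,fn in(("L",np.max),("R",np.min)):
    e=edges(y[mid],x[mid],fn);a=np.polyfit(e[:,0],e[:,1],1);print(nm,np.degrees(np.arctan(a[0])),np.polyval(a,552),np.std(e[:,1]-np.polyval(a,e[:,0])))
m2=abs(y-8)<55
for nm,fn in(("far",np.max),("near",np.min)):
    e=edges(x[m2],y[m2],fn);a=np.polyfit(e[:,0],e[:,1],1);print(nm,-np.degrees(np.arctan(a[0])),np.polyval(a,8),np.std(e[:,1]-np.polyval(a,e[:,0])))
lm=(z>203)&(z<225)&(abs(C[...,0]-655)<25)&(abs(C[...,1])<130)
print("lamp",rect(C[lm]),z[lm].min())
for n,lo in(("side",1),):
    f=np.load("side0.npz");C=cloud("side",f["d"]);hs=cv2.cvtColor(f["p"],cv2.COLOR_RGB2HSV)
    m=(hs[...,0]>15)&(hs[...,0]<32)&(hs[...,1]>100)&(C[...,2]>80)&(C[...,2]<118)&(abs(C[...,1]-8)<125)&(abs(C[...,0]-552)<125)
    k,l,s,_=cv2.connectedComponentsWithStats(m.astype(np.uint8))
    for i in range(1,k):
        if s[i,4]>15:
            q=C[l==i];print(s[i],q.mean(0).round(),q.min(0).round(),q.max(0).round())
E
```

```text
L 8.486853151054312 78.27538872783974 24.715247439630776
R 0.5806539820835444 -64.03494448376506 1.0338538877273793
far 22.04681908715374 662.9546747210927 40.77242924908553
near 0.7329821410532222 432.8368150954616 0.6619327870210685
lamp (array([660.1,  10.2]), array([219.9,  39.1]), -89.41) 203.74374538303877
[269 167  14  16 188] [644. -77.  95.] [629. -86.  80.] [660. -71. 111.]
[350 173  15  15 188] [464. -79.  95.] [450. -85.  80.] [480. -71. 110.]
[247 211  18  15 220] [643. 100.  97.] [628.  95.  80.] [658. 105. 111.]
[348 220  17  14 218] [462.  98.  96.] [449.  94.  80.] [477. 102. 112.]
```

arm_command --series '[[[0.02, -0.0625, 0], -0.18], [[0.02, -0.0625, 0], -0.18], [[0.03, -0.0625, 0], 0], [[0.03, -0.0625, 0], 0], [[0.03, -0.0625, 0], 0], [[0.03, -0.0625, 0], 0], [[0.02, -0.0625, 0], 0], [[0.02, -0.0625, 0], 0]]' --gripper 0

```text
time_s: 1.1
eef_pos: [414.6, 61.5, 231.1]
tcp_rot: [0.376, 0.926, 0.0, 0.0]
force: [1.5, 0.8, -0.3]
width: 85.1
grasp_force: 0.0
```

```bash
python3 - <<'E'
from h import *
P=plane("top",[(296.8,159.4),(352.2,157.6),(355.6,247),(298.4,248.6)],65);print(P.round(1),P.mean(0))
f=np.load("top0.npz");hsv=cv2.cvtColor(f["p"],cv2.COLOR_RGB2HSV);C=cloud("top",f["d"])
X=plane("top",np.argwhere(np.ones((400,640)))[:,::-1],65)[:,:2].reshape(400,640,2)
b=(hsv[...,2]>120)&(hsv[...,1]<70)&(abs(C[...,2]-65)<8)
th=np.radians(.6);R=np.array([[np.cos(th),np.sin(th)],[-np.sin(th),np.cos(th)]])
L=(X-[552.5,8.5])@R.T
for nm,a,o,s in(("L",1,0,1),("R",1,0,-1),("F",0,1,1),("N",0,1,-1)):
    h=72.5 if a else 117.5
    m=b&(abs(s*L[...,a]-h)<7)&(abs(L[...,o])<55)
    q=L[m];k=np.polyfit(q[:,o],q[:,a],1);print(nm,m.sum(),"rim centre",k[1].round(2),"slope deg",np.degrees(k[0]).round(2))
E
```

```text
[[671.6  83.2  65. ]
 [672.5 -65.8  65. ]
 [432.3 -66.2  65. ]
 [431.8  82.1  65. ]] [552.03485136   8.32813513  65.        ]
L 77 rim centre 73.31 slope deg 0.66
R 86 rim centre -71.15 slope deg 0.04
F 70 rim centre 117.4 slope deg 0.38
N 78 rim centre -117.82 slope deg 0.2
```

arm_command --series '[[[0.006, -0.047, 0], 0.124], [[0.006, -0.047, 0], 0.124], [[0.006, -0.047, 0], 0.124], [[0.006, -0.047, 0], 0.124], [[0.006, -0.047, 0], 0.124], [[0.006, -0.047, 0], 0.124], [[0.006, -0.047, -0.02], 0.124], [[0.006, -0.047, -0.02], 0.124]]'

```text
time_s: 2.1
eef_pos: [462.5, -314.1, 190.7]
tcp_rot: [-0.112, 0.994, -0.0, 0.0]
force: [0.6, -0.1, -0.1]
width: 85.7
grasp_force: 0.0
```

arm_command --series '[[[0.0025, -0.0017, -0.04], 0], [[0, 0, -0.05], 0], [[0, 0, -0.045], 0], [[0, 0, -0.02], 0], [[0, 0, -0.01], 0], [[0, 0, 0], 0]]'

```text
time_s: 2.85
eef_pos: [464.7, -314.0, 25.8]
tcp_rot: [-0.11, 0.994, 0.0, -0.0]
force: [0.9, -0.1, -0.6]
width: 85.4
grasp_force: 0.0
```

```bash
python3 - <<'E'
from h import *
o=get_obs();print(o["eef_pos"],yaw(),o["force"])
a=camera("side")[0];b=camera("top")[0]
A=a[90:240,280:480,::-1];B=b[170:300,380:520,::-1]
cv2.imwrite("pics/g1.png",np.hstack([cv2.resize(A,(400,300)),cv2.resize(B,(323,300))]))
E
```

```text
[ 464.74799584 -313.98608386   25.82163051] 102.61892022164614 [ 0.88478609 -0.14194544 -0.55643265]
```

View pics/g1.png

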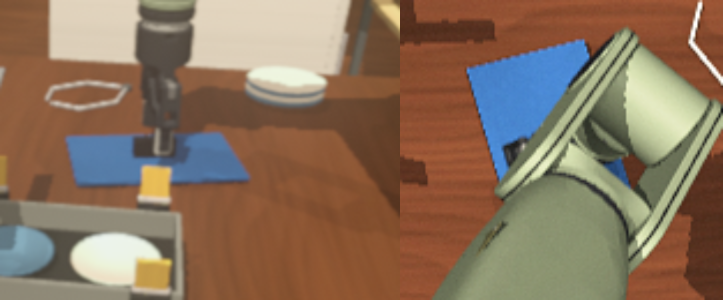

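The gripper stands astride the handle, which is at about (155,145) in the left half, and nothing has been touched. I'll lower it and grip.

arm_command --series '[[[0, -0.0015, -0.0095], 0], [[0, 0, 0], 0], [[0, 0, 0], 0], [[0, 0, 0], 0], [[0, 0, 0], 0], [[0, 0, 0], 0], [[0, 0, 0], 0]]' --gripper 255

```text
time_s: 3.82
eef_pos: [465.3, -316.0, 17.2]
tcp_rot: [-0.11, 0.994, -0.0, 0.0]
force: [-0.8, -1.0, 3.8]
width: 14.9
grasp_force: 61.4
```

```bash
python3 - <<'E'
from h import *
o=get_obs();print(o["eef_pos"],yaw(),o["force"],o["width"],o["grasp_force"])
C=cloud("top",camera("top")[1]);t=o["eef_pos"]
D=C-t;r=np.hypot(D[...,0],D[...,1])
# arm points beyond (+x) side in line with tool: x reach ahead vs height
for h in range(40,420,20):
    m=(abs(D[...,2]-h)<10)&(r<200);
    if m.sum()>5:print("top",h,D[m].min(0).round(),D[m].max(0).round())
C=cloud("side",camera("side")[1]);D=C-t;r=np.hypot(D[...,0],D[...,1])
for h in range(20,420,20):
    m=(abs(D[...,2]-h)<10)&(r<130);
    if m.sum()>5:print("side",h,D[m].min(0).round(),D[m].max(0).round())
E
```

```text
[ 465.33449309 -316.03606806   17.21225396] 102.61879357422953 [-0.78008633 -1.00204237  3.78655247] 14.856931991590345 61.37900233268738
top 100 [-14.  52.  90.] [ -2.  65. 101.]
top 200 [-37. -16. 194.] [-14.  35. 210.]
top 220 [-36. -12. 210.] [ -8.  34. 230.]
top 240 [-35.  -6. 230.] [ -6.  34. 250.]
top 260 [-38.  -1. 250.] [ -5.  37. 270.]
top 280 [-37.   7. 270.] [ 39.  45. 288.]
top 300 [-71.  -6. 291.] [ 48.  76. 310.]
top 320 [-76. -58. 310.] [ 67.  99. 330.]
top 340 [-80. -64. 330.] [ 65. 115. 350.]
top 360 [-85. -57. 350.] [ 55. 137. 370.]
top 380 [-88. -36. 370.] [ 31. 144. 390.]
top 400 [-93. -14. 390.] [  8. 149. 410.]
side 20 [-27. -13.  10.] [32. 24. 30.]
side 40 [-16. -28.  31.] [21. 40. 50.]
side 60 [-20. -36.  50.] [22. 52. 70.]
side 80 [-23. -54.  70.] [28. 65. 90.]
side 100 [-23. -55.  90.] [ 28.  66. 110.]
side 120 [-27.  -5. 110.] [ 32.  43. 130.]
side 140 [-36.   3. 130.] [ 39.  40. 150.]
side 160 [-35.  -3. 150.] [ 38.  41. 170.]
side 180 [-36. -15. 170.] [ 38.  38. 190.]
side 200 [-35.   2. 190.] [ 38.  41. 210.]
side 220 [-33.   3. 210.] [ 40.  38. 230.]
side 240 [-33.   1. 230.] [ 50.  38. 250.]
side 260 [-35.  -1. 250.] [ 39.  40. 270.]
side 280 [-62. -29. 270.] [ 62.  66. 290.]
side 300 [-82. -10. 290.] [ 68.  85. 310.]
side 320 [-104.   -5.  310.] [ 69. 103. 330.]
side 340 [-122.    5.  330.] [ 67. 122. 350.]
side 360 [-117.   23.  350.] [ 53. 122. 370.]
side 380 [-49.  49. 370.] [ 31. 121. 390.]
side 400 [-49.  68. 390.] [  7. 120. 410.]
```

Grip is good, and the wrist stays within 40 mm radius up to 270 mm above the TCP, so the spread-finger plan clears the lamp. I'll lift, align the yaw and carry the lid over.

arm_command --series '[[[0, 0, 0.02], 0], [[0, 0, 0.035], 0], [[0.01, 0, 0.045], -0.07], [[0.03, 0, 0.045], -0.07], [[0.03, 0, 0], -0.07], [[0.015, 0.02, 0], 0], [[0, 0.03, 0], 0], [[0, 0, 0], 0]]'

```text
time_s: 4.92
eef_pos: [549.1, -262.9, 159.8]
tcp_rot: [-0.006, 1.0, 0.001, -0.002]
force: [-0.4, -0.2, -2.6]
width: 14.6
grasp_force: 60.7
```

```bash
python3 - <<'E'
from h import *
o=get_obs();t=o["eef_pos"];print(t,yaw(),o["force"],o["width"])
p,d=camera("top");C=cloud("top",d);hs=cv2.cvtColor(p,cv2.COLOR_RGB2HSV)
z=t[2]-17.2+12
m=(hs[...,0]>95)&(hs[...,0]<125)&(hs[...,1]>120)&(abs(C[...,2]-z)<15)
print(z,np.median(C[...,2][m]),m.sum())
cs,_=cv2.findContours(m.astype(np.uint8),cv2.RETR_EXTERNAL,cv2.CHAIN_APPROX_NONE)
c=np.vstack([k.reshape(-1,2) for k in cs if cv2.contourArea(k)>40]);print(rect(plane("top",c,z)))
cv2.imwrite("pics/l1.png",p[60:360,240:600,::-1])
E
```

```text
[ 549.07155714 -262.91956568  159.76759061] 90.73787480792183 [-0.37803136 -0.17319078 -2.62811725] 14.579974442826702
154.5675906080405 154.2649603747895 1392
(array([ 582.5, -261.6]), array([167. , 145.5]), 0.75)
```

View pics/l1.png

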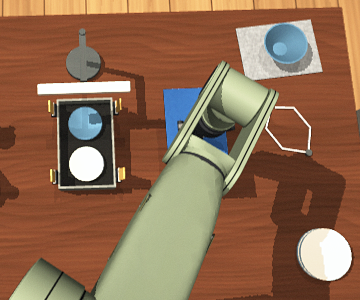

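The lid hangs level with its yaw at 0.75°, which matches the case. In the crop its far edge is at about y=90. Now I'll carry it over the case.

arm_command --series '[[[0.0038, 0.035, 0], 0], [[0, 0.05, 0], 0], [[0, 0.055, 0], 0], [[0, 0.055, 0], 0], [[0, 0.045, 0], 0], [[0, 0.0215, 0], -0.002], [[0, 0.01, 0], 0], [[0, 0, 0], 0]]'

```text
time_s: 5.98
eef_pos: [553.8, 5.3, 161.5]
tcp_rot: [-0.004, 1.0, -0.0, -0.0]
force: [-0.4, 0.6, -2.1]
width: 14.7
grasp_force: 60.7
```

```bash
python3 - <<'E'
from h import *
o=get_obs();t=o["eef_pos"];print(t,yaw(),o["force"],o["width"])
p,d=camera("top");C=cloud("top",d);hs=cv2.cvtColor(p,cv2.COLOR_RGB2HSV)
z=t[2]-17.2+12
X=C[...,0];Y=C[...,1];m=(hs[...,0]>95)&(hs[...,0]<125)&(hs[...,1]>120)&(abs(C[...,2]-z)<15)
q=C[m];print(len(q),q.min(0),q.max(0))
cv2.imwrite("pics/l2.png",np.hstack([cv2.resize(p[120:270,250:430,::-1],(360,300)),cv2.resize(camera("side")[0][100:280,200:416,::-1],(360,300))]))
E
```

```text
[553.84529326   5.25728473 161.51259213] 90.47548420192648 [-0.36931468  0.59887106 -2.05909766] 14.74735539393991
1219 [436.0617354  -67.79392455 149.03389522] [656.36441621  76.24991503 170.94667934]
```

View pics/l2.png

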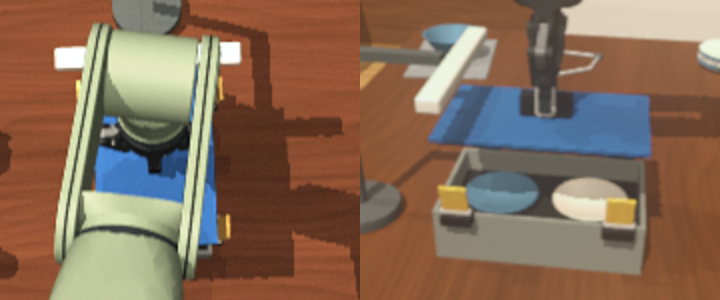

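The lid is centred in x and about 4 mm too far right. The clips are clear on both sides, so I'll correct and lower.

arm_command --series '[[[-0.001, 0.0038, 0], 0.001], [[0, 0, -0.03], 0], [[0, 0, -0.025], 0], [[0, 0, -0.012], 0], [[0, 0, 0], 0]]'

```text
time_s: 6.7
eef_pos: [552.1, 9.3, 94.0]
tcp_rot: [-0.004, 1.0, 0.0, -0.001]
force: [-0.0, 0.4, -1.2]
width: 14.9
grasp_force: 60.6
```

```bash
python3 - <<'E'
from h import *
o=get_obs();print(o["eef_pos"],yaw(),o["force"],o["width"])
E
```

```text
[552.14090396   9.31694817  93.9587394 ] 90.49558523407313 [-0.02459665  0.40778524 -1.16857259] 14.942605553893854
```

arm_command --series '[[[0.0004, -0.0002, -0.008], 0.002], [[0, 0, -0.005], 0], [[0, 0, -0.003], 0], [[0, 0, -0.002], 0], [[0, 0, 0], 0]]'

```text
time_s: 7.32
eef_pos: [553.2, 9.4, 76.7]
tcp_rot: [-0.006, 1.0, 0.0, -0.0]
force: [0.1, 0.6, -2.2]
width: 14.8
grasp_force: 60.6
```

```bash
python3 - <<'E'
from h import *
o=get_obs();print(o["eef_pos"],yaw(),o["force"],o["wrist_torque"],o["width"])
p,d=camera("side");cv2.imwrite("pics/l3.png",cv2.resize(p[100:280,200:440,::-1],(800,600)))
C=cloud("side",d);hs=cv2.cvtColor(p,cv2.COLOR_RGB2HSV)
m=(hs[...,0]>95)&(hs[...,0]<125)&(hs[...,1]>120)&(abs(C[...,1]-9)<75)&(abs(C[...,0]-552)<120)
q=C[m];k=np.linalg.lstsq(np.c_[q[:,0]-552,q[:,1]-9,np.ones(len(q))],q[:,2],rcond=None)[0];print("plane",k)
E
```

```text
[553.17168554   9.38458579  76.72188787] 90.64558419238679 [ 0.11057735  0.61529593 -2.1546585 ] [ 0.02987033 -0.04977848 -0.06094222] 14.795557050072064
plane [ 1.24189982e-03 -6.85382066e-04  7.14688148e+01]
```

View pics/l3.png

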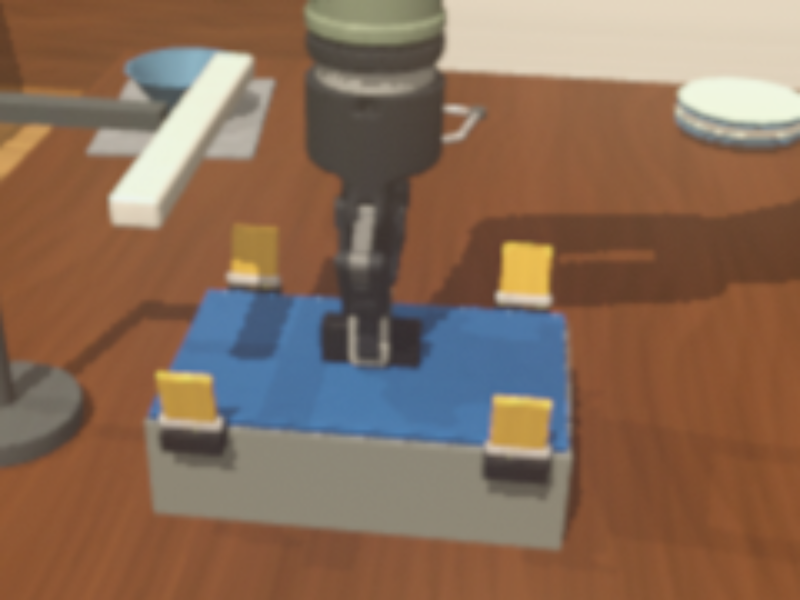

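The plug is in the mouth and the plate is level at 71.5 mm, with all four clips upright. I'll settle it a little further and release.

arm_command --series '[[[0, 0, -0.001], 0], [[0, 0, -0.0005], 0]]'

```text
time_s: 7.62
eef_pos: [553.6, 9.3, 76.2]
tcp_rot: [-0.006, 1.0, -0.0, 0.0]
force: [-3.3, 0.6, 5.8]
width: 14.8
grasp_force: 61.6
```

arm_command --series '[[[0, 0, 0], 0], [[0, 0, 0], 0], [[0, 0, 0], 0], [[0, 0, 0], 0], [[0, 0, 0.02], 0], [[0, 0, 0.05], 0], [[0, 0, 0.03], 0], [[0, 0, 0], 0]]' --gripper 0

```text
time_s: 8.62
eef_pos: [555.7, 9.0, 178.7]
tcp_rot: [-0.006, 1.0, -0.001, 0.004]
force: [0.4, -0.1, -0.4]
width: 85.5
grasp_force: 0.0
```

```bash
python3 - <<'E'
from h import *
o=get_obs();print(o["eef_pos"],yaw(),o["force"],o["width"])
p,d=camera("side")
C=cloud("side",d);hs=cv2.cvtColor(p,cv2.COLOR_RGB2HSV)
m=(hs[...,0]>95)&(hs[...,0]<125)&(hs[...,1]>120)&(abs(C[...,1]-9)<75)&(abs(C[...,0]-552)<120)&(C[...,2]<90)
q=C[m];k=np.linalg.lstsq(np.c_[q[:,0]-552,q[:,1]-9,np.ones(len(q))],q[:,2],rcond=None)[0];print("plane",k,rect(q))
E
```

```text
[555.73884834   9.01509445 178.70895617] 90.64498912978867 [ 0.36757635 -0.10571892 -0.39360644] 85.52474590471272
plane [ 1.66543895e-03 -1.19185082e-03  7.09503726e+01] (array([555. ,  11.7]), array([232.3, 147.7]), 1.96)
```

The lid is seated: plate plane at 70.95 mm and flat. Before reaching under the lamp I'll measure the open gripper's profile.

```bash
python3 - <<'E'
from h import *
t=get_obs()["eef_pos"]
for n in("side","top"):
    D=cloud(n,camera(n)[1])-t;m0=(np.hypot(D[...,0],D[...,1])<95)
    for h in range(4,150,8):
        m=m0&(abs(D[...,2]-h)<4)
        if m.sum()>3:print(n,h,m.sum(),np.percentile(D[m][:,:2],[2,98],axis=0).round().tolist())
E
```

```text
side 12 20 [[-8.0, -45.0], [10.0, 50.0]]
side 20 55 [[-10.0, -45.0], [11.0, 56.0]]
side 28 79 [[-10.0, -44.0], [90.0, 57.0]]
side 36 108 [[-10.0, -45.0], [90.0, 57.0]]
side 44 106 [[-10.0, -38.0], [94.0, 57.0]]
side 52 29 [[-11.0, -47.0], [9.0, 58.0]]
side 60 46 [[-12.0, -50.0], [11.0, 75.0]]
side 68 114 [[-14.0, -31.0], [12.0, 76.0]]
side 76 73 [[-16.0, -33.0], [11.0, 74.0]]
side 84 96 [[-17.0, 16.0], [12.0, 73.0]]
side 92 121 [[-18.0, -41.0], [12.0, 72.0]]
side 100 132 [[-19.0, -59.0], [11.0, 71.0]]
side 108 151 [[-18.0, -31.0], [19.0, 70.0]]
side 116 168 [[-11.0, 5.0], [11.0, 68.0]]
side 124 80 [[-23.0, 21.0], [21.0, 39.0]]
side 132 198 [[-35.0, 8.0], [34.0, 38.0]]
side 140 227 [[-35.0, 9.0], [35.0, 38.0]]
side 148 228 [[-36.0, 9.0], [34.0, 38.0]]
top 52 5 [[-14.0, 45.0], [-4.0, 57.0]]
top 60 29 [[-15.0, -72.0], [3.0, 57.0]]
top 68 20 [[-18.0, -74.0], [0.0, 61.0]]
top 76 37 [[-19.0, -73.0], [-7.0, 53.0]]
top 84 27 [[-19.0, -69.0], [-10.0, 60.0]]
top 92 13 [[-17.0, -70.0], [9.0, 54.0]]
top 100 18 [[-14.0, -70.0], [9.0, 58.0]]
top 108 33 [[-14.0, -68.0], [7.0, 59.0]]
top 116 66 [[-14.0, -67.0], [6.0, 57.0]]
top 132 12 [[-39.0, -32.0], [-17.0, 21.0]]
top 140 27 [[-39.0, -32.0], [-21.0, 30.0]]
top 148 23 [[-39.0, -33.0], [-15.0, 34.0]]
```

Open-gripper profile: the fingers reach ±57 mm, and the knuckles ±75 mm up to 121 mm above the TCP. With TCP z at or below 75, the knuckles pass under the lamp bar. I'll go in from the side, starting with far-right.

arm_command --series '[[[-0.001, 0, 0], -0.175], [[-0.001, 0, 0], -0.175], [[-0.001, -0.01, 0], -0.175], [[-0.001, -0.02, 0], -0.175], [[-0.001, -0.02, 0], -0.175], [[0, -0.02, 0], -0.175], [[0, -0.02, 0], -0.175], [[0, -0.02, 0], -0.175]]'

```text
time_s: 9.78
eef_pos: [546.8, -100.8, 172.8]
tcp_rot: [0.642, 0.767, -0.001, -0.002]
force: [-0.2, 1.3, 0.7]
width: 85.1
grasp_force: 0.0
```

arm_command --series '[[[0, -0.013, 0], -0.17], [[0, 0, 0], 0], [[0, 0, 0], 0]]'

```text
time_s: 10.15
eef_pos: [547.4, -113.0, 174.0]
tcp_rot: [0.702, 0.712, -0.0, -0.001]
force: [0.8, 0.4, -0.1]
width: 85.6
grasp_force: 0.0
```

```bash
python3 - <<'E'
from h import *
o=get_obs();print(o["eef_pos"],yaw(),o["force"],o["width"])
E
```

```text
[ 547.44570259 -112.95524851  173.95974979] 0.8265607026967893 [ 0.82288086  0.37458101 -0.10321702] 85.60967639557667
```

arm_command --series '[[[0, -0.001, -0.03], -0.004], [[0, 0, -0.04], 0], [[0, 0, -0.02], 0], [[0, 0, -0.009], 0], [[0, 0, 0], 0]]'

```text
time_s: 10.78
eef_pos: [548.0, -114.1, 75.9]
tcp_rot: [0.704, 0.71, -0.0, -0.0]
force: [-0.7, -0.2, -0.2]
width: 85.5
grasp_force: 0.0
```

```bash
python3 - <<'E'
from h import *
o=get_obs();print(o["eef_pos"],yaw(),o["force"],o["width"])
E
```

```text
[ 547.99391696 -114.12188546   75.90262236] 0.5295748299164833 [-0.74443232 -0.22401098 -0.24356842] 85.48563203954373
```

arm_command --series '[[[0.015, 0, -0.0015], 0], [[0.015, 0, 0], 0], [[0.008, 0, 0], 0], [[0, 0, 0], 0]]'

```text
time_s: 11.28
eef_pos: [587.6, -114.9, 75.5]
tcp_rot: [0.704, 0.71, 0.0, 0.001]
force: [-0.5, 0.1, 1.5]
width: 85.4
grasp_force: 0.0
```

```bash
python3 - <<'E'
from h import *
o=get_obs();print(o["eef_pos"],yaw(),o["force"],o["width"])
p,d=camera("side");cv2.imwrite("pics/c1.png",cv2.resize(p[90:270,190:430,::-1],(800,600)))
E
```

```text
[ 587.56985871 -114.87111792   75.5462731 ] 0.48469615493637846 [-0.45164202  0.07874192  1.49652594] 85.44970608120246
```

View pics/c1.png

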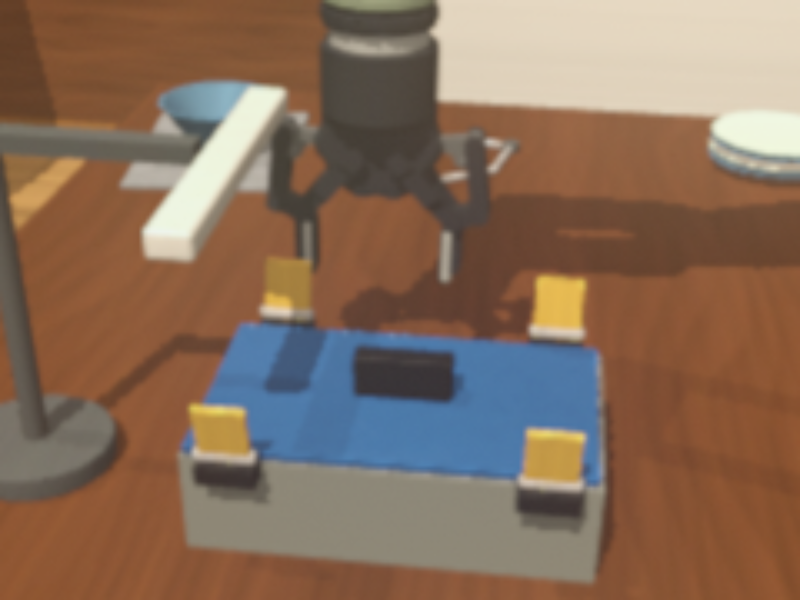

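The lid is seated, and the far finger stands behind the far-right clip at (290,285), under and clear of the lamp bar. Pushing inward.

arm_command --series '[[[-0.001, 0.008, -0.002], 0], [[0, 0.01, 0], 0], [[0, 0.01, 0], 0], [[0, 0.01, 0], 0], [[0, 0.01, 0], 0], [[0, 0.01, 0], 0], [[0, 0.01, 0], 0], [[0, 0, 0], 0]]'

```text
time_s: 12.32
eef_pos: [586.0, -45.3, 73.5]
tcp_rot: [0.704, 0.71, 0.001, 0.0]
force: [0.5, 1.6, 3.5]
width: 85.5
grasp_force: 1.9
```

```bash
python3 - <<'E'
from h import *
o=get_obs();print(o["eef_pos"],yaw(),o["force"],o["width"])
E
```

```text
[585.99031897 -45.2910306   73.50892679] 0.5292277540000883 [0.54202084 1.59536365 3.45087001] 85.46097403740929
```

arm_command --series '[[[0, 0, -0.003], 0], [[0, 0, -0.003], 0], [[0, 0, -0.0015], 0], [[0, 0, -0.001], 0], [[0, 0, 0], 0]]'

```text
time_s: 12.95
eef_pos: [585.0, -46.8, 63.9]
tcp_rot: [0.704, 0.71, -0.0, -0.0]
force: [0.8, 1.6, 2.0]
width: 85.7
grasp_force: 1.3
```

```bash
python3 - <<'E'
from h import *
o=get_obs();print(o["eef_pos"],yaw(),o["force"],o["width"])
E
```

```text
[584.97176066 -46.81242671  63.93101863] 0.45221367432556064 [0.84382998 1.62925526 2.01653924] 85.72201344572149
```

arm_command --series '[[[0, 0, -0.001], 0], [[0, 0, -0.001], 0], [[0, 0, 0], 0]]'

```text
time_s: 13.32
eef_pos: [585.1, -46.8, 63.6]
tcp_rot: [0.704, 0.71, -0.0, -0.0]
force: [-3.2, 2.7, 9.6]
width: 85.5
grasp_force: 5.5
```

```bash
python3 - <<'E'
from h import *
o=get_obs();print(o["eef_pos"],yaw(),o["force"],o["width"])
D=cloud("side",camera("side")[1])
hs=cv2.cvtColor(camera("side")[0],cv2.COLOR_RGB2HSV)
m=(hs[...,0]>15)&(hs[...,0]<32)&(hs[...,1]>90)&(abs(D[...,0]-645)<20)&(abs(D[...,1]+60)<40)&(D[...,2]>70)
q=D[m];print(len(q));a=np.round(q[:,1]/5)
for k in np.unique(a):print(k*5,np.median(q[a==k][:,2]).round(1),(a==k).sum())
E
```

```text
[585.09188835 -46.82209524  63.5861003 ] 0.45784562446828364 [-3.15469036  2.69846744  9.56053774] 85.49702748680487
84
-75.0 72.3 1
-70.0 73.4 3
-65.0 77.0 5
-60.0 76.8 6
-55.0 77.6 8
-50.0 76.7 10
-45.0 77.0 8
-40.0 76.8 37
-35.0 78.1 6
```

arm_command --series '[[[0, 0, -0.0015], 0], [[0, 0, -0.001], 0], [[0, 0, 0], 0]]'

```text
time_s: 13.8
eef_pos: [585.3, -46.8, 63.2]
tcp_rot: [0.704, 0.71, -0.0, 0.0]
force: [-9.9, 3.6, 23.0]
width: 85.3
grasp_force: 11.0
```

arm_command --series '[[[0, 0, 0.007], 0], [[0, 0, 0.004], 0], [[-0.015, 0, 0], 0], [[-0.03, 0, 0], 0], [[-0.02, 0, 0.01], 0], [[0, 0, 0.05], 0], [[0, 0, 0.04], 0], [[0, 0, 0], 0]]'

```text
time_s: 14.8
eef_pos: [522.6, -47.7, 174.1]
tcp_rot: [0.704, 0.71, 0.002, 0.003]
force: [0.5, 0.7, -0.2]
width: 85.4
grasp_force: 0.0
```

```bash
cat >> h.py <<'E'
def clips():
    p,d=camera("side");D=cloud("side",d);hs=cv2.cvtColor(p,cv2.COLOR_RGB2HSV)
    b=(hs[...,0]>15)&(hs[...,0]<32)&(hs[...,1]>90)&(D[...,2]>70)&(D[...,2]<120)
    for n,x,y in(("FL",642,94),("FR",643,-74),("NL",462,92),("NR",463,-76)):
        q=D[b&(abs(D[...,0]-x)<20)&(abs(D[...,1]-y)<50)]
        if len(q)>3:
            k=np.polyfit(q[:,1],q[:,2],1);print(n,len(q),"y",np.percentile(q[:,1],[3,97]).round(),"z",np.percentile(q[:,2],[3,97]).round(1),"slope",k[0].round(3))
        else:print(n,"none")
E
python3 - <<'E'
from h import *
o=get_obs();print(o["eef_pos"],yaw(),o["force"],o["width"]);clips()
E
```

```text
[522.61022431 -47.74443323 174.12094609] 0.436629785747507 [ 0.53929277  0.66740699 -0.23292949] 85.42248494493111
FL 220 y [ 97. 104.] z [ 78.7 110.1] slope 3.985
FR 117 y [-68. -37.] z [73.4 78.1] slope -0.017
NL 242 y [ 95. 100.] z [ 78.6 110.2] slope 5.378
NR 210 y [-84. -74.] z [ 79.5 109. ] slope -2.551
```

Far-right is shut: flat, top at 77 mm, and it stalled under 23 N. Next is near-left, its diagonal.

arm_command --series '[[[-0.01, 0.03, 0], 0], [[0, 0.05, 0], 0], [[0, 0.05, 0], 0], [[0, 0.035, 0], 0.003], [[0, 0.013, -0.03], 0], [[0, 0, -0.04], 0], [[0, 0, -0.025], 0], [[0, 0, 0], 0]]'

```text
time_s: 15.85
eef_pos: [505.8, 130.8, 71.2]
tcp_rot: [0.703, 0.711, -0.004, -0.003]
force: [-0.2, -0.0, -0.0]
width: 85.4
grasp_force: 0.0
```

```bash
python3 - <<'E'
from h import *
o=get_obs();print(o["eef_pos"],yaw(),o["force"],o["width"])
p=camera("side")[0];cv2.imwrite("pics/c2.png",cv2.resize(p[90:270,190:430,::-1],(800,600)))
E
```

```text
[505.8325203  130.81948995  71.20465597] 0.632319452898997 [-0.16322057 -0.04739632 -0.03515608] 85.42960893499153
```

View pics/c2.png

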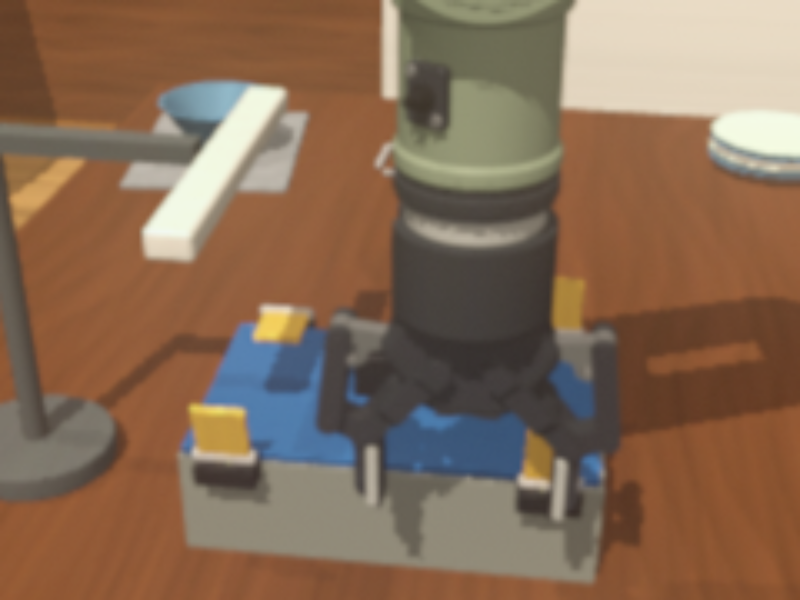

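Far-right is shut, and the near finger stands just outside the near-left clip at (540,460). Pushing inward.

arm_command --series '[[[0.004, -0.006, 0.003], 0], [[0, -0.01, 0], 0], [[0, -0.01, 0], 0], [[0, -0.01, 0], 0], [[0, -0.01, 0], 0], [[0, -0.01, 0], 0], [[0, -0.01, 0], 0], [[0, 0, 0], 0]]'

```text
time_s: 16.9
eef_pos: [514.6, 63.7, 79.4]
tcp_rot: [0.703, 0.711, -0.0, 0.001]
force: [-0.7, -1.6, 3.9]
width: 85.4
grasp_force: 1.7
```

arm_command --series '[[[0, 0, -0.004], 0], [[0, 0, -0.003], 0], [[0, 0, -0.002], 0], [[0, 0, 0], 0]]'

```text
time_s: 17.4
eef_pos: [514.7, 64.9, 70.0]
tcp_rot: [0.703, 0.711, 0.0, 0.001]
force: [0.9, -2.9, 4.7]
width: 85.1
grasp_force: 1.8
```

arm_command --series '[[[0, 0, -0.003], 0], [[0, 0, -0.002], 0], [[0, 0, -0.001], 0], [[0, 0, 0], 0]]'

```text
time_s: 17.9
eef_pos: [514.4, 65.4, 63.8]
tcp_rot: [0.703, 0.711, 0.0, 0.0]
force: [0.9, -2.4, 4.0]
width: 85.4
grasp_force: 2.0
```

arm_command --series '[[[0, 0, -0.001], 0], [[0, 0, -0.0005], 0], [[0, 0, 0], 0]]'

```text
time_s: 18.27
eef_pos: [514.4, 65.4, 63.6]
tcp_rot: [0.703, 0.711, -0.0, -0.0]
force: [-1.4, -2.2, 12.0]
width: 85.4
grasp_force: 6.0
```

arm_command --series '[[[0, 0, -0.0015], 0], [[0, 0, -0.001], 0], [[0, 0, 0], 0]]'

```text
time_s: 18.65
eef_pos: [514.6, 65.4, 63.1]
tcp_rot: [0.703, 0.711, -0.0, -0.0]
force: [-6.5, -2.5, 26.3]
width: 85.6
grasp_force: 12.6
```

arm_command --series '[[[0, 0, 0.02], 0], [[0, 0, 0.04], 0], [[0, 0, 0.04], 0], [[0.01, 0.02, 0], 0], [[0.01, 0.03, 0], 0], [[0.01, 0.018, 0], 0], [[0, 0, 0], 0]]'

```text
time_s: 19.52
eef_pos: [543.9, 134.6, 158.8]
tcp_rot: [0.702, 0.712, -0.001, -0.001]
force: [0.2, -0.7, -0.5]
width: 85.7
grasp_force: 0.0
```

```bash
python3 - <<'E'
from h import *
o=get_obs();print(o["eef_pos"],yaw(),o["force"],o["width"]);clips()
E
```

```text
[543.94221452 134.5615796  158.83253897] 0.7487327425853801 [ 0.18473607 -0.68524345 -0.50283846] 85.70291046686962
FL 219 y [ 96. 104.] z [ 78.5 110.3] slope 4.122
FR 31 y [-66. -38.] z [73.9 78.2] slope -0.026
NL 184 y [60. 97.] z [70.7 78.1] slope -0.061
NR 194 y [-84. -74.] z [ 78.9 107.9] slope -2.571
```

Near-left is shut. Next is far-left, with a low entry under the lamp.

arm_command --series '[[[0, 0, -0.035], 0], [[0, 0, -0.03], 0], [[0, 0, -0.014], -0.002], [[0, 0, -0.005], 0], [[0, 0, 0], 0]]'

```text
time_s: 20.2
eef_pos: [544.7, 133.1, 76.3]
tcp_rot: [0.704, 0.71, 0.0, 0.0]
force: [0.7, -0.4, 0.3]
width: 85.5
grasp_force: 0.0
```

```bash
python3 - <<'E'
from h import *
o=get_obs();print(o["eef_pos"],yaw(),o["force"],o["width"])
E
```

```text
[544.72176548 133.13469829  76.31865332] 0.4967751083930803 [ 0.6712758  -0.36862381  0.25626419] 85.48732643604501
```

arm_command --series '[[[0.012, 0, -0.003], 0], [[0.015, 0, 0], 0], [[0.009, 0, 0], 0], [[0.003, 0, 0], 0], [[0, 0, 0], 0]]'

```text
time_s: 20.82
eef_pos: [583.3, 133.3, 72.8]
tcp_rot: [0.704, 0.71, -0.0, -0.0]
force: [-0.7, -0.4, -0.1]
width: 85.3
grasp_force: 0.0
```

```bash
python3 - <<'E'
from h import *
o=get_obs();print(o["eef_pos"],yaw(),o["force"],o["width"])
p=camera("side")[0];cv2.imwrite("pics/c3.png",cv2.resize(p[90:270,190:430,::-1],(800,600)))
E
```

```text
[583.33985152 133.3469774   72.83000513] 0.5142731522454239 [-0.66572611 -0.41555458 -0.06900065] 85.26008110760117
```

View pics/c3.png

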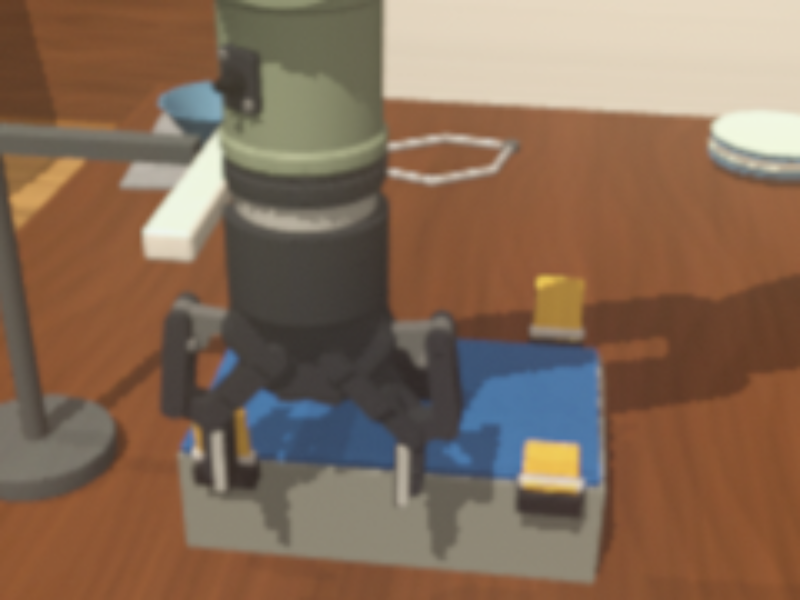

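Near-left lies shut, and the finger is outside the far-left clip at (225,440), clear of the lamp. Pushing inward.

arm_command --series '[[[0, -0.007, 0], 0], [[0, -0.01, 0], 0], [[0, -0.01, 0], 0], [[0, -0.01, 0], 0], [[0, -0.01, 0], 0], [[0, -0.01, 0], 0], [[0, -0.01, 0], 0], [[0, 0, 0], 0]]'

```text
time_s: 21.88
eef_pos: [583.9, 64.8, 73.4]
tcp_rot: [0.704, 0.71, 0.0, 0.001]
force: [-0.7, -0.7, 3.5]
width: 85.2
grasp_force: 1.8
```

arm_command --series '[[[0, 0, -0.003], 0], [[0, 0, -0.003], 0], [[0, 0, -0.002], 0], [[0, 0, 0], 0]]'

```text
time_s: 22.38
eef_pos: [583.3, 66.5, 64.5]
tcp_rot: [0.704, 0.71, 0.0, -0.0]
force: [1.2, -1.5, 2.8]
width: 85.5
grasp_force: 1.3
```

arm_command --series '[[[0, 0, -0.001], 0], [[0, 0, -0.001], 0], [[0, 0, -0.001], 0], [[0, 0, 0], 0]]'

```text
time_s: 22.88
eef_pos: [583.5, 66.4, 63.5]
tcp_rot: [0.704, 0.71, 0.0, 0.0]
force: [-4.0, -2.9, 12.5]
width: 85.2
grasp_force: 6.2
```

arm_command --series '[[[0, 0, -0.001], 0], [[0, 0, -0.0005], 0], [[0, 0, 0], 0]]'

```text
time_s: 23.25
eef_pos: [583.6, 66.4, 63.3]
tcp_rot: [0.704, 0.71, 0.0, 0.0]
force: [-8.2, -3.3, 19.1]
width: 85.5
grasp_force: 9.5
```

Now I'll retreat: up a little, back, then up. After that I'll cross to near-right.

arm_command --series '[[[0, 0, 0.007], 0], [[0, 0, 0.004], 0], [[-0.015, 0, 0], 0], [[-0.03, 0, 0], 0], [[-0.02, 0, 0.01], 0], [[0, 0, 0.05], 0], [[0, 0, 0.04], 0], [[0, 0, 0], 0]]'

```text
time_s: 24.25
eef_pos: [520.6, 66.7, 174.6]
tcp_rot: [0.704, 0.71, 0.003, 0.002]
force: [1.3, 0.3, -0.5]
width: 85.5
grasp_force: 0.0
```

```bash
python3 - <<'E'
from h import *
o=get_obs();print(o["eef_pos"],yaw(),o["force"],o["width"]);clips()
E
```

```text
[520.59584676  66.68808631 174.58150408] 0.5427355146916767 [ 1.28238118  0.31624406 -0.51307338] 85.48659311844749
FL 177 y [61. 98.] z [70.8 78.4] slope -0.089
FR 117 y [-68. -38.] z [73.2 78.1] slope -0.02
NL 186 y [60. 97.] z [71.  78.3] slope -0.049
NR 207 y [-85. -73.] z [ 78.9 109. ] slope -2.555
```

arm_command --series '[[[-0.006, -0.04, 0], 0], [[0, -0.05, 0], 0], [[0, -0.05, 0], 0], [[0, -0.035, 0], 0], [[0, -0.01, -0.02], 0], [[0, 0, -0.04], 0], [[0, 0, -0.025], 0], [[0, 0, 0], 0]]'

```text
time_s: 25.3
eef_pos: [508.1, -116.9, 81.7]
tcp_rot: [0.704, 0.71, -0.002, -0.005]
force: [-1.1, 0.1, 0.0]
width: 85.7
grasp_force: 0.0
```

arm_command --series '[[[0.003, 0.008, -0.005], 0], [[0, 0.01, -0.002], 0], [[0, 0.01, 0], 0], [[0, 0.01, 0], 0], [[0, 0.01, 0], 0], [[0, 0.01, 0], 0], [[0, 0.01, 0], 0], [[0, 0, 0], 0]]'

```text
time_s: 26.3
eef_pos: [516.0, -49.3, 80.2]
tcp_rot: [0.704, 0.71, 0.001, 0.0]
force: [0.7, 1.7, 3.3]
width: 85.4
grasp_force: 1.8
```

arm_command --series '[[[0, 0, -0.004], 0], [[0, 0, -0.002], 0], [[0, 0, -0.002], 0], [[0, 0, 0], 0]]'

```text
time_s: 26.8
eef_pos: [515.3, -50.3, 71.3]
tcp_rot: [0.704, 0.71, 0.0, -0.0]
force: [1.0, 1.2, 2.9]
width: 85.6
grasp_force: 1.3
```

arm_command --series '[[[0, 0.002, -0.003], 0], [[0, 0, -0.002], 0], [[0, 0, -0.002], 0], [[0, 0, 0], 0]]'

```text
time_s: 27.3
eef_pos: [515.2, -48.7, 64.0]
tcp_rot: [0.704, 0.71, 0.0, -0.0]
force: [1.7, 0.2, 1.0]
width: 85.6
grasp_force: 0.8
```

arm_command --series '[[[0, 0, -0.001], 0], [[0, 0, -0.001], 0], [[0, 0, 0], 0]]'

```text
time_s: 27.68
eef_pos: [515.3, -48.7, 63.6]
tcp_rot: [0.704, 0.71, -0.0, -0.0]
force: [-2.2, -0.0, 11.7]
width: 85.1
grasp_force: 5.7
```

arm_command --series '[[[0, 0, -0.001], 0], [[0, 0, -0.001], 0], [[0, 0, 0], 0]]'

```text
time_s: 28.05
eef_pos: [515.4, -48.7, 63.2]
tcp_rot: [0.704, 0.71, -0.0, -0.0]
force: [-5.9, 0.4, 22.6]
width: 85.3
grasp_force: 11.1
```

arm_command --series '[[[0, 0, 0.02], 0], [[0, 0, 0.04], 0], [[0, 0, 0.05], 0], [[-0.05, -0.03, 0.04], 0], [[-0.05, -0.04, 0], 0], [[0, -0.05, 0], 0], [[0, 0, 0], 0], [[0, 0, 0], 0]]'

```text
time_s: 29.05
eef_pos: [421.8, -163.6, 205.0]
tcp_rot: [0.704, 0.71, 0.0, -0.001]
force: [-0.5, -0.1, 0.2]
width: 85.4
grasp_force: 0.0
```

```bash
python3 - <<'E'
from h import *
o=get_obs();print(o["eef_pos"],o["force"]);clips()
p=camera("side")[0];cv2.imwrite("pics/end.png",p[:,:,::-1])
f=np.load("side0.npz")["p"].astype(int);print("jug/vase diff",np.abs(f-p)[275:390,210:420].mean())
E
```

```text
[ 421.82574407 -163.61033616  204.96559178] [-0.53805908 -0.07109333  0.21443055]
FL 177 y [61. 98.] z [70.4 78.4] slope -0.078
FR 116 y [-68. -38.] z [73.6 78.2] slope -0.023
NL 183 y [59. 97.] z [70.3 77.8] slope -0.057
NR 124 y [-70. -38.] z [73.5 78. ] slope -0.042
jug/vase diff 4.627287784679089
```

View pics/end.png

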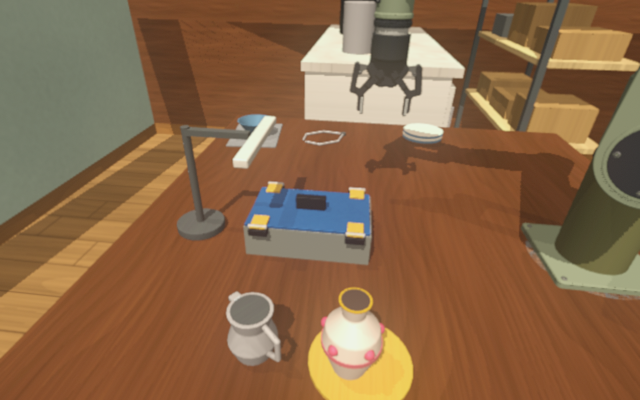

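The lid is seated and all four clips, at (275,187), (357,193), (260,223) and (355,231), lie flat. The vase, jug and lamp are where they started, and the arm is clear.

```bash
python3 -c "
from bench import *
print(finish_job())"
```

```text
the job is handed in; nothing more can be done
None
```

The job is handed in at about 29 s: the lid is seated flat on the rim and the clips were pressed shut in the order far-right, near-left, far-left, near-right, with the lamp, vase and jug still in place in the final picture; the hand-in gave no verdict.

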